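Set the polisher's speed lever in its second notch and switch on

TASK

Get the polishing motor running at its higher speed: with the main switch still off, move the red-ball speed lever from idle past the first notch into the second notch (the one farther from idle) and let it sit fully in, then flip the red-gripped main-switch paddle over to the green dot (on) and let go of everything. The lever is sprung: it returns to idle unless it is caught in a notch, and the notch has to be felt for. Do not disturb the copper lid, the hammer, the bottle or the cup.

Things in the scene. Friction and masses are not known exactly. Their poses are not given: they have to be found in the camera images.
- console_pivot (a point): Pivot of the speed lever, inside the green speed console (200 x 120 mm, top at 101 mm above the bench): on the console's centre, 27 mm above the bench. z is up, x is the direction in which the speed grows (idle to fast), y points to the side on which the notches lie. The console is fixed; its place and yaw vary.
- console: The green console; origin under its centre, axes as the pivot's. On top an aluminium plate (8 mm thick, mid-plane 70 mm above the pivot) has a slot along x, 18 mm wide, for the 12 mm lever shaft. Two notches, 18 mm wide, run from the slot 17 mm to +y, centred at x = -8 and +32 mm, but the plate is set up to 9 mm either way along x, which is not measured: feel for the notch.
- lever_ball (a point): Centre of the red ball (38 mm diameter) on top of the speed lever, 180 mm from the pivot; it is the grip. With angles s (joint speed) and t (joint side) the ball stands at 180 mm x (sin s cos t, sin t, cos s cos t) from the pivot, in the axes of point console_pivot.
- speed (a joint): Fore-and-aft angle of the speed lever: 0 upright, positive leaning to the pivot's +x. Range -0.62 (idle, where a spring returns it with 1 N at the ball) to 0.62 (the spring then pulls back with 5 N). In the first notch it reads -0.28 to 0.06, in the second 0.28 to 0.56.
- side (a joint): Sideways angle of the speed lever: positive leans to the pivot's +y, into the notches. In the slot it can only be within about 0.05 of 0; at the bottom of a notch it reads about 0.27. A light spring (about 2 N at the ball) pulls it to +y, so in passing the first notch the lever must be held in the middle of the slot.
- main_switch: Main switch: fixed grey box with a yellow top, 130 x 90 mm, 60 mm high; origin at the centre of its underside, z up. Its paddle leans to the box's own -x (red dot, off) and flips to its +x (green dot, on). Place and yaw differ from start to start.
- isolator (a joint): Angle of the main switch's paddle: 0 off, 1.0 on. It turns about the box's y axis at 55 mm above the bench. The steel paddle is heavy (0.3 kg) and falls home to either end once well past the upright at 0.5.
- switch_tip (a point): Centre of the red round grip along the end of the steel paddle (18 mm diameter, 36 mm long, along the box's y), 85 mm from the paddle's axis; the paddle is 12 mm thick and 30 mm wide. Off it stands 41 mm to -x of the box's centre, on 41 mm to +x, both at 130 mm above the bench.
- copper_lid: Bystander: domed copper lid with a brass knob, 180 mm wide, 87 mm high, loose; origin under its centre.
- hammer: Bystander: hammer 200 mm long, loose, lying on the bench to one side; origin under its middle.
- bottle: Bystander: green bottle 60 mm wide, 170 mm high, loose; origin under its centre.
- cup: Bystander: steel cup 72 mm wide, 85 mm high, loose; origin under its centre.
Not all that is in view belongs to the job. Of the things like the main_switch, leave any that is black or blue; of the rest the larger one is meant.

How it is judged:
On the way, in this order (a step that is already met when the one before it is completed fails the run):
1. the speed lever sits in the second notch, with the main switch off (value of joint speed above 0.22 rad and value of joint side above 0.2 rad and value of joint isolator below 0.3 rad), for 0.3 s.
2. the main switch is on, with the lever still in the second notch (value of joint isolator above 0.85 rad and value of joint speed above 0.22 rad and value of joint side above 0.2 rad), for 0.2 s.
At the end, for the whole second after the job is handed in: The speed lever rests in the second notch (speed over 0.22 rad, side over 0.2 rad), the main switch is on (over 0.85 rad), and all three joints are still (under 0.1 rad/s) (all of step 2 and velocity of joint speed between -0.1 and 0.1 rad/s and velocity of joint side between -0.1 and 0.1 rad/s and velocity of joint isolator between -0.1 and 0.1 rad/s); the robot touches nothing.
It fails at once if the main switch was thrown before the lever sat in the second notch, or the lever left it with the switch on (value of joint isolator above 0.5 rad and not (value of joint speed above 0.22 rad and value of joint side above 0.2 rad)).
It fails at once if a bystander was pushed more than 30 mm from its place or tipped (distance of any of copper_lid, hammer, bottle, cup from where it was at the start of the episode above 0.03 m or angle between any of copper_lid, bottle, cup's own z axis and vertical above 0.4 rad).
It also fails if it takes over 56 s, if anything falls off the work surface, if the arm or the gripper's body presses on something with over 40 N, if the wrist force passes 120 N, or if a joint passes its speed limit or range.

ROBOT

A 7-joint arm with a two-finger parallel gripper is mounted at the origin on the work surface. World frame = base frame: x ahead of the robot, y to its left, z up, the work surface at z = 0. Lengths are in m, angles in rad, forces in N, time in s.
With the tool pointing down it reaches from about 0.425 to 0.925 m from the base axis. Payload 6.8 kg.
Tool frame: the origin (TCP) lies at the very end of the fingers, on their centre line; the grasp point (between the pads) lies 19 mm behind it; z points along the fingers, y is the line along which they close (so a half turn about z gives the same grasp; the last joint's range is limited). The gripper opens to 88 mm and grips with 3 to 60 N. Pads are 20 mm wide; open, the fingers measure 115 mm over their backs; the gripper's body (75 mm by 178 mm) begins 61 mm behind the grasp point.
Start: joints at [1.094, 0.477, 0.022, 1.555, -0.011, 1.109, -0.083], TCP at [0.243, -0.63, 0.187] pointing down, gripper open.
Joint ranges: [-2.96, 2.96], [-0.34, 2.1], [-1.41, 1.46], [0.24, 2.44], [-1.37, 4.51], [0.17, 1.92], [-2.96, 2.96]. Speed limits (rad/s): [2.39, 2.39, 3.14, 3.14, 3.14, 3.14, 3.14].

INTERFACE

Orientations are given as [roll, pitch, yaw] about the fixed x, y, z axes, in that order (R = Rz(yaw) Ry(pitch) Rx(roll)).
In Python, from bench import * gives the robot as it stands.
- The arm moves only by the tool carry_out, never from a script. Its argument "targets" is a list of rows, each an object of numbers: "dx", "dy", "dz": the shift along the tool's x, y, z in units of 25 mm (1.0 is 25 mm); "wx", "wy", "wz": the turn, a rotation vector about the tool's x, y, z in units of 0.15 rad (1.0 is 0.15 rad); "grip": the opening, from 0 (shut) to 1 (fully open). A call has 1 to 8 rows; each row shifts and turns the commanded pose from where the row before left it, along the tool's axes as they then stand; what a row does not reach is not made up. A row lasts 1/10 s, in which the tool goes at most 50 mm and 8.59 degrees, less where a joint would pass 70% of its speed; a pose out of reach is approached as far as the arm can. A call with a number of a shift or a turn outside -1 to 1 is refused whole. A call with a gripper value outside its range is refused whole. The fingers move at their own pace and stop on an object; the grip force is fixed at half the most. Time passes only in rows, so rows that do not move let the fingers close. It gives the time, the measured TCP pose, the force, the opening and the grip force at its end, in the units of the state.
- get_obs(): the state, without advancing time (a new reading comes with each control period).
- grab_frame(name): name is "side" or "top"; returns the picture (400x640x3 uint8, red, green, blue); there is no depth.
- camera_model(name): a dict with "vfov" (degrees; the focal length in pixels is half the picture's height over the tangent of half this angle, whatever the lens; pixels are square), "cx", "cy" (the principal point, pixels), "position" and "orientation" of the camera in the world. Camera axes: x right, y up, looking along -z (the intrinsics and any distortion apply to the point x, -y, -z); pixel columns grow to the right and rows downward; lengths in m; the calibration is good to about 2 mm. A picture is of the moment at which its call begins. camera_model takes no time and is no camera call.
- sign_off(): hands the job in; it is judged then, once.
Trained networks look in the newest picture that a camera, given by its name, has taken for a name from the list of things; names that differ only in an ending like _2 or _b are one class to them, and where a whole thing is asked for, a point or a joint stands for the part that bears it (a point fixed in the world has none). Each returns a list of dicts, best first, with "conf" (0 to 1); they miss things now and then, are a little off and sometimes report something else, mostly with a low value. They report only what shows in the picture. A call takes as long as a camera call. They do not tell look-alikes from the thing itself.
- trace(camera, query): "mask" (400x640 bool, what is visible of it).
- pinpoint(camera, query): "position" ([x, y, z] in m, in world coordinates, good to about 4 mm: a listed point, or the origin of a listed thing).
The state is a dict: "t": time; "joints": joint angles; "joint_vel": joint speeds; "tau": joint torques, N m; "eef_pos": TCP position; "tool_rot": TCP orientation; "force": force on the tool from outside, world axes, zero at the start; "ft_torque": the same for the moment, N m; "width": finger opening in m; "grasp_force": force on a finger pad.
Only numpy, scipy, OpenCV 4.12 (cv2) and the standard library are available. Lean on these libraries where they do the work, as an engineer would, in place of code of your own. Each camera call takes 0.05 s, during which the arm holds its last target. There are 200 camera calls.

## Working session

There is one attempt and no reset: what is moved stays moved. The work goes in short steps, Python scripts to look and compute and a tool call to move; the robot and the scene stay as the last step left them, time stands still between calls to the robot, and variables do not carry over. Pictures are saved under pics/ and viewed, at most 10 in all, crops included, and the job is handed in when it is done.

Besides the shell and the picture viewer there is one more tool, called after "Call:" as a command line: name --argument value ..., lists and objects as JSON in quotes. carry_out: Moves the arm, as the interface text tells. Shifts and turns lie within -1 to 1; 1 stands for 25 mm of shift or 0.15 rad of turn. Its arguments: {"type":"object","properties":{"targets":{"type":"array"}},"required":["targets"]}

```bash
ls; mkdir -p pics
python3 - <<'E'
from bench import *
import cv2,numpy as np
o=get_obs();print(o)
for c in("side","top"):
    m=camera_model(c);print(c,m)
    f=grab_frame(c);cv2.imwrite(f"pics/{c}0.png",f[:,:,::-1])
    for q in("console_pivot","lever_ball","console","main_switch","switch_tip","copper_lid","hammer","bottle","cup"):
        try:
            for r in pinpoint(c,q)[:4]:print(c,q,round(r["conf"],2),np.round(r["position"],3))
        except Exception as e:print(q,e)
E
```

```text
pics
{'t': 0.0, 'joints': array([ 1.09389184,  0.47778091,  0.02237173,  1.55642756, -0.01148174,
        1.10930651, -0.08308532]), 'joint_vel': array([-0.00031943, -0.00038914, -0.00024447, -0.00018362,  0.00105141,
       -0.00110428,  0.001021  ]), 'tau': array([-8.75091428e-05, -5.82856357e+01,  1.53486338e+00, -2.72614306e+01,
       -5.42406959e-02,  1.70749653e-02,  1.68270144e-04]), 'eef_pos': array([ 0.24305727, -0.62901465,  0.18620537]), 'tool_rot': array([-3.13980634e+00,  1.63464534e-04,  3.68820882e-01]), 'force': array([-0.18188372,  0.10353254,  0.53985543]), 'ft_torque': array([-0.01012375, -0.01899082, -0.01126683]), 'grasp_force': 0.0, 'width': 0.08774997191948848}
side {'vfov': 50.16049003924755, 'cx': 320.97200479361925, 'cy': 198.5052921131241, 'position': array([0.34372974, 0.73667219, 1.01619663]), 'orientation': array([ 0.78580313,  0.0053404 , -2.89923558])}
side lever_ball 0.87 [0.398 0.133 0.174]
side console 0.97 [0.498 0.164 0.004]
side main_switch 0.88 [ 0.325 -0.242  0.   ]
side main_switch 0.82 [ 0.5   -0.182 -0.003]
side main_switch 0.65 [ 0.484 -0.
[... 515 characters left out ...]
,  1.27992499]), 'orientation': array([ 0.13529095, -0.02368892, -1.59556149])}
top console_pivot 0.83 [0.497 0.168 0.029]
top lever_ball 0.46 [0.4   0.135 0.178]
top console 0.63 [0.501 0.166 0.001]
top main_switch 0.72 [ 0.367 -0.411 -0.001]
top main_switch 0.7 [ 0.322 -0.244  0.003]
top main_switch 0.62 [ 0.497 -0.182 -0.002]
top main_switch 0.61 [ 0.489 -0.607  0.002]
top switch_tip 0.62 [ 0.442 -0.6    0.128]
top switch_tip 0.61 [ 0.344 -0.397  0.09 ]
top switch_tip 0.49 [ 0.459 -0.174  0.133]
top switch_tip 0.41 [ 0.296 -0.236  0.09 ]
top copper_lid 0.58 [ 0.763  0.    -0.002]
top hammer 0.65 [0.544 0.384 0.   ]
top bottle 0.65 [ 0.516 -0.428  0.001]
top cup 0.71 [ 0.503  0.167 -0.002]
```

View pics/top0.png

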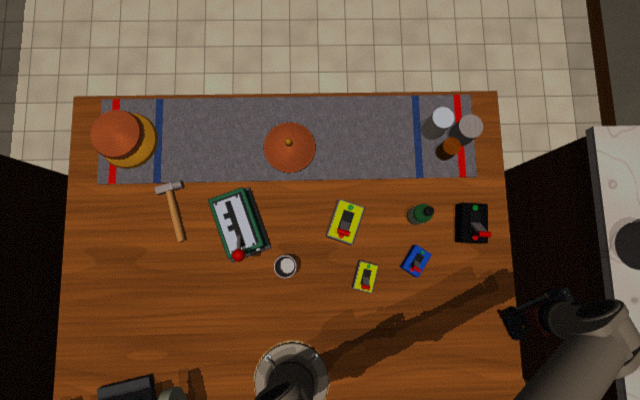

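View pics/side0.png

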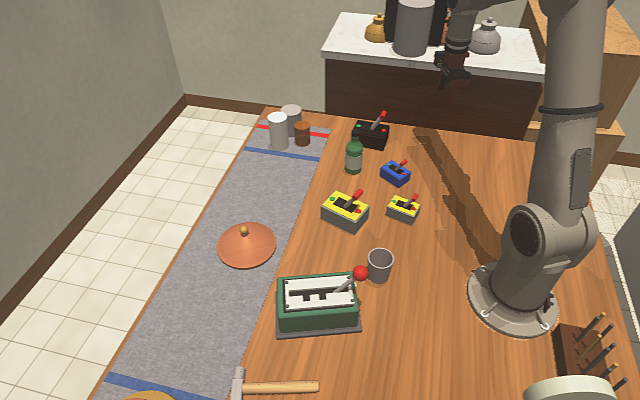

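The top view shows the look-alikes for the switch. They are the large yellow at (345,222), small yellow (365,277), blue (416,261) and black (472,222). By the description the large yellow one is meant. The console is at (238,222), with the red ball at (238,255) on its idle side. Next I'll take a close crop and triangulate.

```bash
cat > h.py <<'E'
from bench import *
import cv2,numpy as np
from scipy.spatial.transform import Rotation as R
def cam(c):
    m=camera_model(c);f=200/np.tan(np.radians(m["vfov"])/2)
    return m,f,R.from_euler("xyz",m["orientation"])
def proj(c,p):
    m,f,r=cam(c);q=r.inv().apply(np.array(p)-m["position"])
    return np.array([m["cx"]-f*q[...,0]/q[...,2],m["cy"]+f*q[...,1]/q[...,2]]).T
def ray(c,uv):
    m,f,r=cam(c);d=r.apply([(uv[0]-m["cx"])/f,-(uv[1]-m["cy"])/f,-1]);return m["position"],d/np.linalg.norm(d)
def tri(a,b):
    A=0;B=0
    for c,uv in(("side",a),("top",b)):
        p,d=ray(c,uv);P=np.eye(3)-np.outer(d,d);A=A+P;B=B+P@p
    x=np.linalg.solve(A,B);return x,[np.linalg.norm(proj(c,x)-uv) for c,uv in(("side",a),("top",b))]
def onz(c,uv,z):
    p,d=ray(c,uv);return p+d*(z-p[2])/d[2]
def red(im,c,p,w=14):
    u,v=proj(c,p).astype(int);h=cv2.cvtColor(im,cv2.COLOR_RGB2HSV)
    m=(((h[...,0]<7)|(h[...,0]>173))&(h[...,1]>170)&(h[...,2]>70)).astype(np.uint8)
    k=np.zeros_like(m);k[v-w:v+w,u-w:u+w]=1;n,l,s,ct=cv2.connectedComponentsWithStats(m*k)
    i=1+np.argmax(s[1:,4]);return ct[i],s[i]
E
python3 - <<'E'
from h import *
I={c:cv2.imread(f"pics/{c}0.png")[:,:,::-1].copy() for c in("side","top")}
for n,p in(("ball",[.399,.134,.175]),("tip",[.463,-.172,.131])):
    r={c:red(I[c],c,p) for c in I};print(n,r,tri(r["side"][0],r["top"][0]))
    for c in I: print(c,proj(c,p))
a=I["top"][180:300,190:390];b=I["side"][170:350,260:460]
a=cv2.resize(a,None,fx=3,fy=3,interpolation=2);b=cv2.resize(b,None,fx=3,fy=3,interpolation=2)
b=cv2.resize(I["side"][180:345,270:435],(400,400),interpolation=2);a=cv2.resize(I["top"][180:280,200:300],(400,400),interpolation=2)
cv2.imwrite("pics/crop.png",np.hstack([a,b])[:,:,::-1])
E
```

```text
ball {'side': (array([360.05714286, 272.40571429]), array([353, 266,  15,  14, 175], dtype=int32)), 'top': (array([237.8220339 , 254.86440678]), array([232, 249,  12,  13, 118], dtype=int32))} (array([0.40097555, 0.13956464, 0.17502249]), [np.float64(0.2221715917789837), np.float64(0.1837136237603084)])
side [361.07025435 270.65999751]
top [239.78079746 255.69330853]
tip {'side': (array([357.390625, 193.703125]), array([353, 189,  10,  11,  64], dtype=int32)), 'top': (array([342.45833333, 232.30555556]), array([338, 228,  11,  10,  72], dtype=int32))} (array([ 0.46099607, -0.16653704,  0.13153873]), [np.float64(0.05607580609821363), np.float64(0.054823197088648676)])
side [356.99433639 192.46547621]
top [344.22985119 231.66417463]
```

View pics/crop.png

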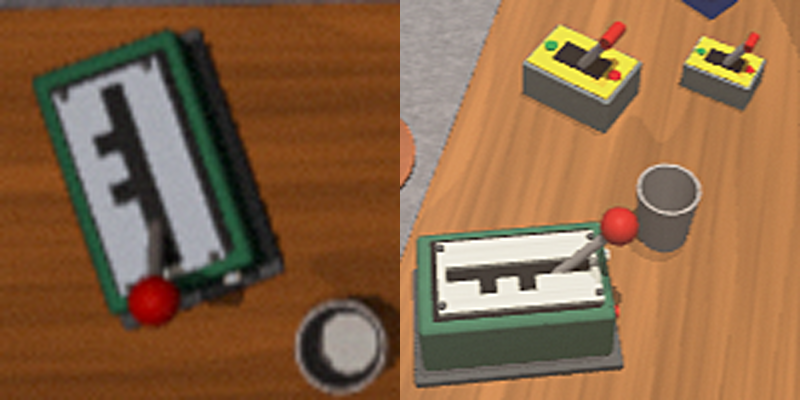

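The crop confirms the choice: the large yellow box has its red grip over the red dot, and the small one stands to its right. The notches open towards the robot's left, with the second one far from the ball. Next I'll rectify the plate plane to get the yaw, the centre and the notch positions.

```bash
cat > rect.py <<'E'
from h import *
I={c:cv2.imread(f"pics/{c}0.png")[:,:,::-1].copy() for c in("side","top")}
def warp(c,im,ctr,yaw,z,w,h,s):
    x,y=np.meshgrid((np.arange(w*s)/s-w/2)/1e3,-(np.arange(h*s)/s-h/2)/1e3)
    P=np.stack([ctr[0]+x*np.cos(yaw)-y*np.sin(yaw),ctr[1]+x*np.sin(yaw)+y*np.cos(yaw),0*x+z],-1)
    uv=proj(c,P.reshape(-1,3)).reshape(h*s,w*s,2) if 0 else proj(c,P).transpose(1,0,2)
    return cv2.remap(im,uv[...,0].astype(np.float32),uv[...,1].astype(np.float32),cv2.INTER_CUBIC)
E
python3 - <<'E'
from rect import *
out=[]
yaws=[]
for c in I:
    W=warp(c,I[c],(.4985,.166),0,.101,300,300,2)
    g=cv2.cvtColor(W,cv2.COLOR_RGB2HSV);m=((g[...,1]<70)&(g[...,2]>120)).astype(np.uint8)
    n,l,s,ct=cv2.connectedComponentsWithStats(m);i=1+np.argmax(s[1:,4])
    p=np.argwhere(l==i)[:,::-1].astype(np.float32);(cx,cy),wh,a=cv2.minAreaRect(p)
    print(c,.4985+(cx/2-150)/1e3,.166-(cy/2-150)/1e3,np.array(wh)/2,a)
    W=warp(c,I[c],(.4985,.166),.31,.101,240,180,3)
    for x in range(20,240,20):cv2.line(W,(x*3,0),(x*3,8 if x!=120 else 539),(255,255,0),1)
    for y in range(10,180,20):cv2.line(W,(0,y*3),(8 if y!=90 else 719,y*3),(255,255,0),1)
    out.append(W)
cv2.imwrite("pics/rect.png",cv2.resize(np.vstack(out),None,fx=.55,fy=.55,interpolation=3)[:,:,::-1])
E
```

```text
Traceback (most recent call last):
  File "rect.py", line 6, in warp
    uv=proj(c,P.reshape(-1,3)).reshape(h*s,w*s,2) if 0 else proj(c,P).transpose(1,0,2)
                                                            ~~~~^^^^^
  File "h.py", line 8, in proj
    m,f,r=cam(c);q=r.inv().apply(np.array(p)-m["position"])
                   ~~~~~~~~~~~~~^^^^^^^^^^^^^^^^^^^^^^^^^^^
  File "scipy/spatial/transform/_rotation.pyx", line 2580, in scipy.spatial.transform._rotation.Rotation.apply
ValueError: Expected input of shape (3,) or (P, 3), got (600, 600, 3).
```

```bash
sed -i 's/uv=proj.*/uv=proj(c,P.reshape(-1,3)).reshape(h*s,w*s,2)/' rect.py
python3 - <<'E'
from rect import *
out=[]
for c in I:
    W=warp(c,I[c],(.4985,.166),0,.101,300,300,2)
    g=cv2.cvtColor(W,cv2.COLOR_RGB2HSV);m=((g[...,1]<70)&(g[...,2]>120)).astype(np.uint8)
    n,l,s,ct=cv2.connectedComponentsWithStats(m);i=1+np.argmax(s[1:,4])
    p=np.argwhere(l==i)[:,::-1].astype(np.float32);(cx,cy),wh,a=cv2.minAreaRect(p)
    print(c,.4985+(cx/2-150)/1e3,.166-(cy/2-150)/1e3,np.array(wh)/2,a)
    W=warp(c,I[c],(.4985,.166),.31,.101,240,180,3)
    for x in range(20,240,20):cv2.line(W,(x*3,0),(x*3,8 if x!=120 else 539),(255,255,0),1)
    for y in range(10,180,20):cv2.line(W,(0,y*3),(8 if y!=90 else 719,y*3),(255,255,0),1)
    out.append(W)
cv2.imwrite("pics/rect.png",cv2.resize(np.vstack(out),None,fx=.55,fy=.55,interpolation=3)[:,:,::-1])
E
```

```text
side 0.4932946472167969 0.1668162536621094 [ 88.27362061 174.4156189 ] 70.72663116455078
top 0.4978511047363281 0.16647183227539064 [ 84.50371552 167.29905701] 70.75047302246094
```

View pics/rect.png

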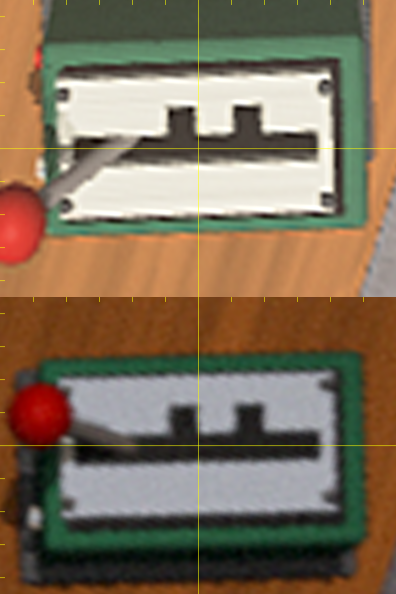

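I measured the following:
- **Console:** pivot about (.5025, .1665, .027), yaw .336. This agrees with the ball at (.401, .140, .175), 105 mm to idle.
- **Plate:** it sits about 5 mm towards idle, so notch 2 is at x ≈ +27 mm, or s ≈ .37.
- **Switch:** tip at (.461, -.1665, .131), box yaw about -.39.

Moving now.

Call:
carry_out --targets '[{"dx": 0.97, "dy": -0.63, "dz": -0.9, "wz": 0.22, "grip": 1}, {"dx": 0.97, "dy": -0.63, "dz": -0.9, "grip": 1}, {"dx": 0.97, "dy": -0.63, "dz": -0.9, "grip": 1}, {"dx": 0.97, "dy": -0.63, "dz": -0.9, "grip": 1}, {"dx": 0.97, "dy": -0.63, "dz": -0.9, "grip": 1}, {"dx": 0.97, "dy": -0.63, "grip": 1}, {"dx": 0.97, "dy": -0.63, "grip": 1}, {"dx": 0.97, "dy": -0.63, "grip": 1}]'

```text
invalid input at $.targets[0]: expected keys dx, dy, dz, wx, wy, wz, grip
```

Call:
carry_out --targets '[{"dx": 0.97, "dy": -0.63, "grip": 1}, {"dx": 0.97, "dy": -0.63, "grip": 1}, {"dx": 0.77, "dy": -1, "grip": 1}, {"dx": 0.77, "dy": -1, "grip": 1}, {"dx": 0.77, "dy": -1, "grip": 1}, {"dx": 0.77, "dy": -1, "grip": 1}, {"dx": 0.77, "dy": -1, "grip": 1}, {"dx": 0.77, "dy": -1, "grip": 1}]'

```text
invalid input at $.targets[0]: expected keys dx, dy, dz, wx, wy, wz, grip
```

Call:
carry_out --targets '[{"dx": 0.77, "dy": -1, "grip": 1}, {"dx": 0.77, "dy": -1, "grip": 1}, {"dx": 0.77, "dy": -1, "grip": 1}, {"dx": 0.77, "dy": -1, "grip": 1}, {"grip": 1}, {"grip": 1}]'

```text
invalid input at $.targets[0]: expected keys dx, dy, dz, wx, wy, wz, grip
```

All keys have to be given in every row.

Call:
carry_out --targets '[{"dx": 0.97, "dy": -0.63, "dz": -0.9, "wx": 0, "wy": 0, "wz": 0.22, "grip": 1}, {"dx": 0.97, "dy": -0.63, "dz": -0.9, "wx": 0, "wy": 0, "wz": 0, "grip": 1}, {"dx": 0.97, "dy": -0.63, "dz": -0.9, "wx": 0, "wy": 0, "wz": 0, "grip": 1}, {"dx": 0.97, "dy": -0.63, "dz": -0.9, "wx": 0, "wy": 0, "wz": 0, "grip": 1}, {"dx": 0.97, "dy": -0.63, "dz": -0.9, "wx": 0, "wy": 0, "wz": 0, "grip": 1}, {"dx": 0.97, "dy": -0.63, "dz": 0, "wx": 0, "wy": 0, "wz": 0, "grip": 1}, {"dx": 0.97, "dy": -0.63, "dz": 0, "wx": 0, "wy": 0, "wz": 0, "grip": 1}, {"dx": 0.97, "dy": -0.63, "dz": 0, "wx": 0, "wy": 0, "wz": 0, "grip": 1}]'

```text
t: 1.8
eef_pos: [0.3849, -0.4452, 0.3001]
tool_rot: [3.141, -0.0, 0.336]
force: [0.1, -0.6, 0.1]
width: 0.0876
grasp_force: 0.0
```

Call:
carry_out --targets '[{"dx": 0.97, "dy": -0.63, "dz": 0, "wx": 0, "wy": 0, "wz": 0, "grip": 1}, {"dx": 0.97, "dy": -0.63, "dz": 0, "wx": 0, "wy": 0, "wz": 0, "grip": 1}, {"dx": 0.77, "dy": -1, "dz": 0, "wx": 0, "wy": 0, "wz": 0, "grip": 1}, {"dx": 0.77, "dy": -1, "dz": 0, "wx": 0, "wy": 0, "wz": 0, "grip": 1}, {"dx": 0.77, "dy": -1, "dz": 0, "wx": 0, "wy": 0, "wz": 0, "grip": 1}, {"dx": 0.77, "dy": -1, "dz": 0, "wx": 0, "wy": 0, "wz": 0, "grip": 1}, {"dx": 0.77, "dy": -1, "dz": 0, "wx": 0, "wy": 0, "wz": 0, "grip": 1}, {"dx": 0, "dy": 0, "dz": 0, "wx": 0, "wy": 0, "wz": 0, "grip": 1}]'

```text
t: 2.6
eef_pos: [0.4712, -0.2457, 0.3]
tool_rot: [-3.141, -0.002, 0.343]
force: [-0.2, 0.2, 0.2]
width: 0.0875
grasp_force: 0.0
```

Call:
carry_out --targets '[{"dx": 0.24, "dy": -1, "dz": 0, "wx": 0, "wy": 0, "wz": 0, "grip": 1}, {"dx": 0.24, "dy": -1, "dz": 0, "wx": 0, "wy": 0, "wz": 0, "grip": 1}, {"dx": 0.24, "dy": -1, "dz": 0, "wx": 0, "wy": 0, "wz": 0, "grip": 1}, {"dx": 0.24, "dy": -1, "dz": 0, "wx": 0, "wy": 0, "wz": 0, "grip": 1}, {"dx": 0.24, "dy": -1, "dz": 0, "wx": 0, "wy": 0, "wz": 0, "grip": 1}, {"dx": 0.24, "dy": -1, "dz": 0, "wx": 0, "wy": 0, "wz": 0, "grip": 1}, {"dx": 0.24, "dy": -1, "dz": 0, "wx": 0, "wy": 0, "wz": 0, "grip": 1}, {"dx": 0.24, "dy": -1, "dz": 0, "wx": 0, "wy": 0, "wz": 0, "grip": 1}]'

```text
t: 3.4
eef_pos: [0.4486, -0.046, 0.2998]
tool_rot: [3.141, -0.0, 0.335]
force: [0.2, 0.3, -0.1]
width: 0.0884
grasp_force: 0.0
```

Call:
carry_out --targets '[{"dx": 0.24, "dy": -1, "dz": 0, "wx": 0, "wy": 0, "wz": 0, "grip": 1}, {"dx": 0.24, "dy": -1, "dz": 0, "wx": 0, "wy": 0, "wz": 0, "grip": 1}, {"dx": 0.24, "dy": -1, "dz": 0, "wx": 0, "wy": 0, "wz": 0, "grip": 1}, {"dx": 0.24, "dy": -1, "dz": 0, "wx": 0, "wy": 0, "wz": 0, "grip": 1}, {"dx": 0.24, "dy": -1, "dz": 0, "wx": 0, "wy": 0, "wz": 0, "grip": 1}, {"dx": 0, "dy": -1, "dz": 0, "wx": 0, "wy": 0, "wz": 0, "grip": 1}, {"dx": 0, "dy": 0, "dz": 0, "wx": 0, "wy": 0, "wz": 0, "grip": 1}, {"dx": 0, "dy": 0, "dz": 0, "wx": 0, "wy": 0, "wz": 0, "grip": 1}]'

```text
t: 4.2
eef_pos: [0.4279, 0.1047, 0.2997]
tool_rot: [3.141, -0.0, 0.336]
force: [-0.6, -0.7, 0.2]
width: 0.0875
grasp_force: 0.0
```

Call:
carry_out --targets '[{"dx": -0.28, "dy": -0.84, "dz": 0, "wx": 0, "wy": 0, "wz": 0, "grip": 1}, {"dx": -0.28, "dy": -0.84, "dz": 0, "wx": 0, "wy": 0, "wz": 0, "grip": 1}, {"dx": 0, "dy": 0, "dz": 0.8, "wx": 0, "wy": 0, "wz": 0, "grip": 1}, {"dx": 0, "dy": 0, "dz": 0.8, "wx": 0, "wy": 0, "wz": 0, "grip": 1}, {"dx": 0, "dy": 0, "dz": 0.8, "wx": 0, "wy": 0, "wz": 0, "grip": 1}, {"dx": 0, "dy": 0, "dz": 0, "wx": 0, "wy": 0, "wz": 0, "grip": 1}]'

```text
t: 4.8
eef_pos: [0.3996, 0.1381, 0.2375]
tool_rot: [3.141, 0.005, 0.333]
force: [-0.3, 0.4, 0.7]
width: 0.0881
grasp_force: 0.0
```

Run:
```python
from h import *
o=get_obs();print(o["eef_pos"],o["tool_rot"],o["joints"])
f=grab_frame("side");g=grab_frame("top")
r=red(f,"side",[.401,.1396,.175]);print(r)
a=f[210:330,260:420]
cv2.imwrite("pics/pre.png",cv2.resize(a,(640,480),interpolation=2)[:,:,::-1])
```

```text
[0.39957358 0.13807125 0.23752293] [3.14139753 0.00459884 0.33327001] [ 0.10994353  0.04010947 -0.59514586  2.01974191  0.02474906  1.09333354
 -1.73383117]
(array([360.13533835, 272.13533835]), array([353, 266,  15,  14, 133], dtype=int32))
```

View pics/pre.png

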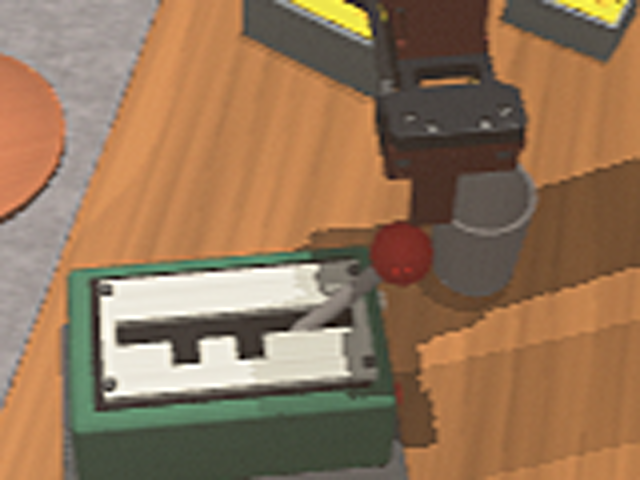

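The picture shows the gripper above the ball, at crop (400,250), fingers straddling it and the cup clear behind. Descend and close.

Call:
carry_out --targets '[{"dx": 0.05, "dy": 0, "dz": 0.8, "wx": 0, "wy": 0, "wz": 0, "grip": 1}, {"dx": 0, "dy": 0, "dz": 0.8, "wx": 0, "wy": 0, "wz": 0, "grip": 1}, {"dx": 0, "dy": 0, "dz": 0.8, "wx": 0, "wy": 0, "wz": 0, "grip": 1}, {"dx": 0, "dy": 0, "dz": 0.8, "wx": 0, "wy": 0, "wz": 0, "grip": 1}, {"dx": 0, "dy": 0, "dz": 0, "wx": 0, "wy": 0, "wz": 0, "grip": 1}]'

```text
t: 5.4
eef_pos: [0.4013, 0.14, 0.1588]
tool_rot: [-3.142, 0.002, 0.335]
force: [-0.2, -1.0, 0.4]
width: 0.0876
grasp_force: 0.0
```

Call:
carry_out --targets '[{"dx": 0, "dy": 0, "dz": 0, "wx": 0, "wy": 0, "wz": 0, "grip": 0}, {"dx": 0, "dy": 0, "dz": 0, "wx": 0, "wy": 0, "wz": 0, "grip": 0}, {"dx": 0, "dy": 0, "dz": 0, "wx": 0, "wy": 0, "wz": 0, "grip": 0}, {"dx": 0, "dy": 0, "dz": 0, "wx": 0, "wy": 0, "wz": 0, "grip": 0}, {"dx": 0, "dy": 0, "dz": 0, "wx": 0, "wy": 0, "wz": 0, "grip": 0}, {"dx": 0, "dy": 0, "dz": 0, "wx": 0, "wy": 0, "wz": 0, "grip": 0}]'

```text
t: 6.0
eef_pos: [0.4019, 0.1409, 0.1599]
tool_rot: [3.141, -0.0, 0.336]
force: [-0.1, -0.5, -0.7]
width: 0.0433
grasp_force: 0.0
```

Call:
carry_out --targets '[{"dx": 0, "dy": 0, "dz": 0, "wx": 0, "wy": 0, "wz": 0, "grip": 0}, {"dx": 0, "dy": 0, "dz": 0, "wx": 0, "wy": 0, "wz": 0, "grip": 0}, {"dx": 0, "dy": 0, "dz": 0, "wx": 0, "wy": 0, "wz": 0, "grip": 0}, {"dx": 0, "dy": 0, "dz": 0, "wx": 0, "wy": 0, "wz": 0, "grip": 0}]'

```text
t: 6.4
eef_pos: [0.4017, 0.1409, 0.1596]
tool_rot: [3.142, 0.0, 0.336]
force: [-0.2, 0.6, 0.1]
width: 0.0116
grasp_force: 0.0
```

The width is only 11.6 mm, so the fingers may be around the shaft or have missed the ball. Looking.

Run:
```python
from h import *
o=get_obs();print(o["eef_pos"],o["width"],o["grasp_force"])
f=grab_frame("side");g=grab_frame("top")
for c,im in(("side",f),("top",g)):
    try:print(c,red(im,c,[.401,.1396,.175],20),proj(c,o["eef_pos"]))
    except Exception as e:print(e)
a=cv2.resize(f[210:310,300:400],(400,400),interpolation=2);b=cv2.resize(g[200:300,190:290],(400,400),interpolation=2)
cv2.imwrite("pics/miss.png",np.hstack([a,b])[:,:,::-1])
```

```text
[0.40173794 0.14089068 0.15962813] 0.011556210124349566 0.0
side (array([362.        , 279.33333333]), array([361, 279,   3,   2,   3], dtype=int32)) [359.04637582 276.51745202]
attempt to get argmax of an empty sequence
```

View pics/miss.png

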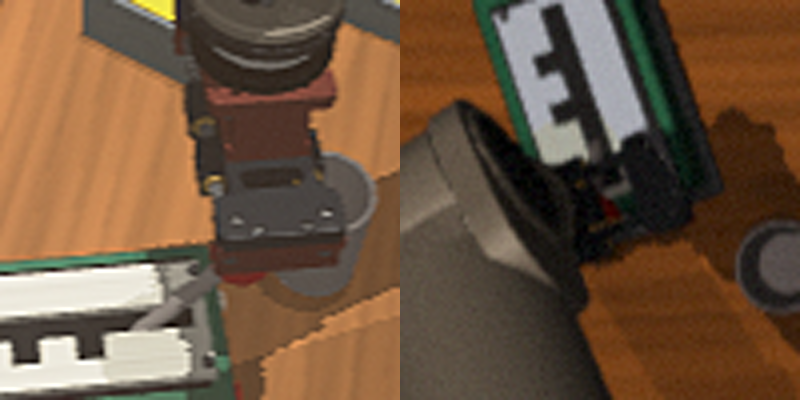

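Run:
```python
from h import *
u=np.array([-.33,.944,0])
p=np.array([.3996,.1381,.2375])
for n,q in(("tcp",p),("near in",p+.044*u),("near out",p+.057*u),("far in",p-.044*u),("far out",p-.057*u),("palm near",p+[0,0,.08]+.089*u),("palm far",p+[0,0,.08]-.089*u)):
    s=proj("side",q);print(n,s,(s-[260,210])*4)
p=np.array([.4017,.1409,.1596])
for n,q in(("tcp",p),("tip+6mm near",p+.015*u),("palm near",p+[0,0,.08]+.089*u),("palm c",p+[0,0,.08]),("palm far",p+[0,0,.08]-.089*u)):
    s=proj("side",q);print(n,s,(s-[300,210])*4)
print(get_obs()["joints"])
```

```text
tcp [362.17053812 255.87608879] [408.68215249 183.50435515]
near in [365.40715987 271.84479154] [421.62863947 247.37916618]
near out [366.40471488 276.76648481] [425.61885952 267.06593925]
far in [359.13429476 240.89600411] [396.53717903 123.58401643]
far out [358.27286997 236.6459442 ] [393.0914799 106.5837768]
palm near [371.91794074 266.92891278] [447.67176297 227.71565113]
palm far [358.07096707 203.36745504] [392.28386829 -26.53017986]
tcp [359.06061563 276.53052888] [236.24246253 266.12211553]
tip+6mm near [360.05108213 281.79265732] [240.2043285  287.17062929]
palm near [367.82174885 289.65204692] [271.28699541 318.60818768]
palm c [361.09786855 256.09601572] [244.3914742  184.38406287]
palm far [355.19256621 226.62515948] [220.77026482  66.50063793]
[ 0.07969675  0.14267001 -0.60303953  2.1164958   0.10233206  0.90998428
 -1.8165486 ]
```

Call:
carry_out --targets '[{"dx": 0, "dy": 0, "dz": 0, "wx": 0, "wy": 0, "wz": 0, "grip": 0}, {"dx": 0, "dy": 0, "dz": 0, "wx": 0, "wy": 0, "wz": 0, "grip": 0}]'

```text
t: 6.7
eef_pos: [0.4018, 0.1409, 0.1597]
tool_rot: [3.142, 0.0, 0.336]
force: [-0.3, -0.2, 0.3]
width: 0.0002
grasp_force: 0.0
```

Run:
```python
from h import *
o=get_obs();print(o["eef_pos"],o["width"],o["grasp_force"],o["force"])
f=grab_frame("side")
for c in("side","top"):
    for r in pinpoint(c,"lever_ball"):print(c,r)
```

```text
[0.40175725 0.14090093 0.15965091] 0.0001646762989451662 0.0 [-0.25574749 -0.16704901  0.34289296]
side {'position': [0.3971, 0.136, 0.1693], 'conf': 0.62}
top {'position': [0.4018, 0.1348, 0.1778], 'conf': 0.39}
```

Closed on air, with no contact force. In the earlier crop the fingertip sat about 9 px higher than its projection, so the fingers may be above the ball. I'll raise, and check the fingertip in both views against the reported pose.

Call:
carry_out --targets '[{"dx": 0, "dy": 0, "dz": -1, "wx": 0, "wy": 0, "wz": 0, "grip": 0}, {"dx": 0, "dy": 0, "dz": -1, "wx": 0, "wy": 0, "wz": 0, "grip": 0}, {"dx": 0.6, "dy": 1, "dz": -1, "wx": 0, "wy": 0, "wz": 0, "grip": 0}, {"dx": 0.6, "dy": 1, "dz": -1, "wx": 0, "wy": 0, "wz": 0, "grip": 0}, {"dx": 0.6, "dy": 1, "dz": 0, "wx": 0, "wy": 0, "wz": 0, "grip": 0}, {"dx": 0.6, "dy": 1, "dz": 0, "wx": 0, "wy": 0, "wz": 0, "grip": 0}, {"dx": 0, "dy": 0, "dz": 0, "wx": 0, "wy": 0, "wz": 0, "grip": 0}]'

```text
t: 7.55
eef_pos: [0.4936, 0.0631, 0.2594]
tool_rot: [3.141, -0.0, 0.331]
force: [0.2, 0.3, -0.6]
width: 0.0005
grasp_force: 0.0
```

Run:
```python
from h import *
o=get_obs();p=o["eef_pos"];print(p,o["width"])
out=[]
for c in("side","top"):
    f=grab_frame(c);u,v=proj(c,p);print(c,u,v)
    x,y=int(u)-50,int(v)-60;print("crop origin",x,y)
    a=cv2.resize(f[y:y+100,x:x+100],(400,400),interpolation=2);q=(int((u-x)*4),int((v-y)*4));cv2.circle(a,q,4,(0,255,0),1);out.append(a)
    for n,z in(("ball",[.401,.14,.175]),):
        r=red(f,c,z,20);print(r)
cv2.imwrite("pics/tip.png",np.hstack(out)[:,:,::-1])
```

```text
[0.49363475 0.06305375 0.25937957] 0.0005098481287872458
side 329.40265495512426 218.41522966182956
crop origin 279 158
(array([360.14204545, 272.42045455]), array([353, 266,  15,  14, 176], dtype=int32))
top 260.26369686951796 219.82296459351622
crop origin 210 159Traceback (most recent call last):
  File "<stdin>", line 9, in <module>
  File "h.py", line 23, in red
    i=1+np.argmax(s[1:,4]);return ct[i],s[i]
        ~~~~~~~~~^^^^^^^^^
    return _wrapfunc(a, 'argmax', axis=axis, out=out, **kwds)
    return bound(*args, **kwds)
ValueError: attempt to get argmax of an empty sequence
```

Run:
```python
from h import *
p=get_obs()["eef_pos"];out=[]
for c in("side","top"):
    f=grab_frame(c);u,v=proj(c,p)
    x,y=int(u)-50,int(v)-60
    a=cv2.resize(f[y:y+100,x:x+100],(400,400),interpolation=2);q=(int((u-x)*4),int((v-y)*4));cv2.circle(a,q,4,(0,255,0),1);out.append(a)
cv2.imwrite("pics/tip.png",np.hstack(out)[:,:,::-1])
```

```text
(no output)
```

View pics/tip.png

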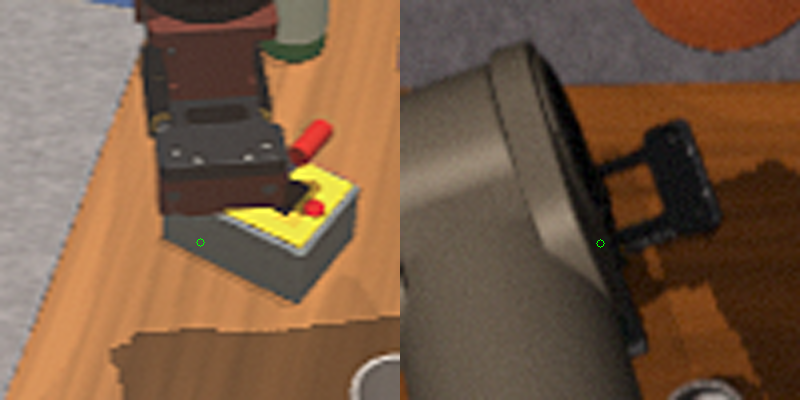

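Run:
```python
from h import *
for a,b in(((334,198),(280,204)),((334,210),(280,204)),((315,193),(275,190)),((351,195),(285,215))):
    print(tri(a,b))
o=get_obs();print(o["joints"],o["eef_pos"],o["tool_rot"])
f=grab_frame("side");g=grab_frame("top")
cv2.imwrite("pics/full.png",np.hstack([cv2.resize(f[60:260,260:460],(400,400),interpolation=2),cv2.resize(g[130:280,180:330],(400,400),interpolation=2)])[:,:,::-1])
```

```text
(array([0.51431554, 0.00675145, 0.27461262]), [np.float64(7.7134370186534165), np.float64(7.145584026233137)])
(array([0.51605328, 0.01021319, 0.23588304]), [np.float64(8.792140274706114), np.float64(8.031913063747789)])
(array([0.55450981, 0.01795296, 0.29199636]), [np.float64(5.768577351505084), np.float64(5.34855940056448)])
(array([ 0.479255  , -0.00656989,  0.28146912]), [np.float64(9.629203281433437), np.float64(8.992964167900455)])
[ 0.20022388  0.14940155 -0.51036489  1.85489395  0.07918709  1.15774868
 -1.57084674] [0.49060385 0.06714239 0.25951693] [-3.14131761e+00  4.78992109e-04  3.37207026e-01]
```

View pics/full.png

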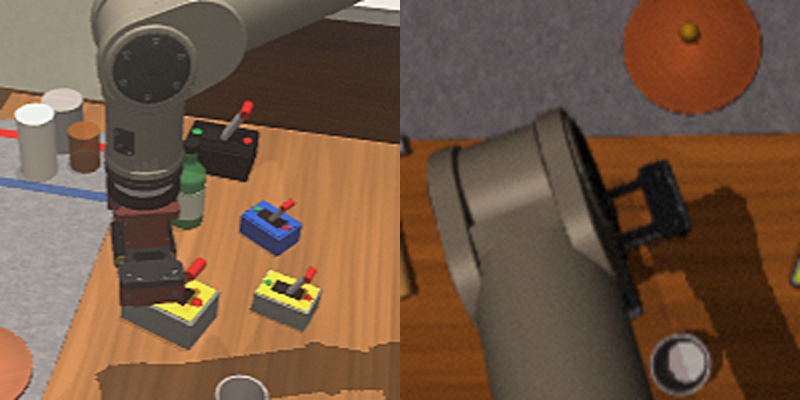

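Run:
```python
from h import *
u=np.array([-.33,.944,0])
p=np.array([.4906,.0671,.2595])
for z in(.26,.28,.30,.32,.34,.36,.38):
    r=[]
    for c,t,s in(("side",(335,211),1),("top",(289,205),-1)):
        ds=np.arange(-.02,.14,.001);e=[np.linalg.norm(proj(c,np.array([p[0],p[1],z])+s*d*u)-t) for d in ds];r+= [round(ds[np.argmin(e)],3),round(min(e),1)]
    print(z,r)
```

```text
0.26 [np.float64(-0.02), np.float64(6.2), np.float64(0.091), np.float64(4.5)]
0.28 [np.float64(-0.007), np.float64(5.0), np.float64(0.091), np.float64(3.5)]
0.3 [np.float64(0.011), np.float64(4.1), np.float64(0.092), np.float64(2.5)]
0.32 [np.float64(0.03), np.float64(3.1), np.float64(0.092), np.float64(1.5)]
0.34 [np.float64(0.048), np.float64(2.0), np.float64(0.093), np.float64(0.4)]
0.36 [np.float64(0.067), np.float64(0.8), np.float64(0.093), np.float64(0.7)]
0.38 [np.float64(0.085), np.float64(0.4), np.float64(0.094), np.float64(1.9)]
```

The gripper is laterally right: its far edge fits at 92 mm. All the heights, and the miss, say the fingertips are really about 37 mm higher than reported. I'll descend further: at reported z .125 there is still clearance either way, with the body above the ball and the fingers above the console.

Call:
carry_out --targets '[{"dx": 0, "dy": 0, "dz": 0, "wx": 0, "wy": 0, "wz": 0, "grip": 1}, {"dx": 0, "dy": 0, "dz": 0, "wx": 0, "wy": 0, "wz": 0, "grip": 1}, {"dx": 0, "dy": 0, "dz": 0, "wx": 0, "wy": 0, "wz": 0, "grip": 1}, {"dx": -0.6, "dy": -0.98, "dz": 0, "wx": 0, "wy": 0, "wz": 0, "grip": 1}, {"dx": -0.6, "dy": -0.98, "dz": 0, "wx": 0, "wy": 0, "wz": 0, "grip": 1}, {"dx": -0.6, "dy": -0.98, "dz": 0, "wx": 0, "wy": 0, "wz": 0, "grip": 1}, {"dx": -0.6, "dy": -0.98, "dz": 0, "wx": 0, "wy": 0, "wz": 0, "grip": 1}, {"dx": 0, "dy": 0, "dz": 0, "wx": 0, "wy": 0, "wz": 0, "grip": 1}]'

```text
t: 8.65
eef_pos: [0.4, 0.1415, 0.26]
tool_rot: [3.141, -0.0, 0.341]
force: [0.2, 0.4, -0.2]
width: 0.0606
grasp_force: 0.0
```

Call:
carry_out --targets '[{"dx": 0, "dy": 0, "dz": 0, "wx": 0, "wy": 0, "wz": 0, "grip": 1}, {"dx": 0, "dy": 0, "dz": 0, "wx": 0, "wy": 0, "wz": 0, "grip": 1}, {"dx": 0, "dy": 0, "dz": 0, "wx": 0, "wy": 0, "wz": 0, "grip": 1}, {"dx": 0, "dy": 0, "dz": 0.8, "wx": 0, "wy": 0, "wz": 0, "grip": 1}, {"dx": 0, "dy": 0, "dz": 0.8, "wx": 0, "wy": 0, "wz": 0, "grip": 1}, {"dx": 0, "dy": 0, "dz": 0.8, "wx": 0, "wy": 0, "wz": 0, "grip": 1}, {"dx": 0, "dy": 0, "dz": 0, "wx": 0, "wy": 0, "wz": 0, "grip": 1}]'

```text
t: 9.35
eef_pos: [0.4011, 0.1378, 0.1974]
tool_rot: [-3.141, 0.005, 0.335]
force: [0.1, 0.4, -0.3]
width: 0.0879
grasp_force: 0.0
```

Call:
carry_out --targets '[{"dx": 0, "dy": -0.05, "dz": 0.75, "wx": 0, "wy": 0, "wz": 0, "grip": 1}, {"dx": 0, "dy": 0, "dz": 0.75, "wx": 0, "wy": 0, "wz": 0, "grip": 1}, {"dx": 0, "dy": 0, "dz": 0.5, "wx": 0, "wy": 0, "wz": 0, "grip": 1}, {"dx": 0, "dy": 0, "dz": 0.5, "wx": 0, "wy": 0, "wz": 0, "grip": 1}, {"dx": 0, "dy": 0, "dz": 0.3, "wx": 0, "wy": 0, "wz": 0, "grip": 1}, {"dx": 0, "dy": 0, "dz": 0, "wx": 0, "wy": 0, "wz": 0, "grip": 1}]'

```text
t: 9.95
eef_pos: [0.4016, 0.14, 0.129]
tool_rot: [-3.141, 0.001, 0.336]
force: [-0.6, 0.6, -0.6]
width: 0.0877
grasp_force: 0.0
```

Call:
carry_out --targets '[{"dx": 0, "dy": 0, "dz": 0, "wx": 0, "wy": 0, "wz": 0, "grip": 0}, {"dx": 0, "dy": 0, "dz": 0, "wx": 0, "wy": 0, "wz": 0, "grip": 0}, {"dx": 0, "dy": 0, "dz": 0, "wx": 0, "wy": 0, "wz": 0, "grip": 0}, {"dx": 0, "dy": 0, "dz": 0, "wx": 0, "wy": 0, "wz": 0, "grip": 0}, {"dx": 0, "dy": 0, "dz": 0, "wx": 0, "wy": 0, "wz": 0, "grip": 0}, {"dx": 0, "dy": 0, "dz": 0, "wx": 0, "wy": 0, "wz": 0, "grip": 0}, {"dx": 0, "dy": 0, "dz": 0, "wx": 0, "wy": 0, "wz": 0, "grip": 0}, {"dx": 0, "dy": 0, "dz": 0, "wx": 0, "wy": 0, "wz": 0, "grip": 0}]'

```text
t: 10.75
eef_pos: [0.4028, 0.1374, 0.1297]
tool_rot: [3.138, 0.0, 0.334]
force: [3.2, -8.0, 1.6]
width: 0.0371
grasp_force: 30.0
```

Gripped: width 37 mm, 30 N. It could be a little above the equator and off to +y, so I'll reopen slightly, lower 15 mm, shift 3 mm to -y and close again.

Call:
carry_out --targets '[{"dx": 0, "dy": 0, "dz": 0, "wx": 0, "wy": 0, "wz": 0, "grip": 0.65}, {"dx": 0, "dy": 0, "dz": 0, "wx": 0, "wy": 0, "wz": 0, "grip": 0.65}, {"dx": 0, "dy": 0.15, "dz": 0, "wx": 0, "wy": 0, "wz": 0, "grip": 0.65}, {"dx": 0, "dy": 0, "dz": 0.3, "wx": 0, "wy": 0, "wz": 0, "grip": 0.65}, {"dx": 0, "dy": 0, "dz": 0.3, "wx": 0, "wy": 0, "wz": 0, "grip": 0.65}, {"dx": 0, "dy": 0, "dz": 0, "wx": 0, "wy": 0, "wz": 0, "grip": 0.65}]'

```text
t: 11.35
eef_pos: [0.4022, 0.1364, 0.1134]
tool_rot: [-3.141, 0.002, 0.336]
force: [-0.1, 0.4, -0.1]
width: 0.0569
grasp_force: 0.0
```

Call:
carry_out --targets '[{"dx": 0, "dy": 0, "dz": 0, "wx": 0, "wy": 0, "wz": 0, "grip": 0}, {"dx": 0, "dy": 0, "dz": 0, "wx": 0, "wy": 0, "wz": 0, "grip": 0}, {"dx": 0, "dy": 0, "dz": 0, "wx": 0, "wy": 0, "wz": 0, "grip": 0}, {"dx": 0, "dy": 0, "dz": 0, "wx": 0, "wy": 0, "wz": 0, "grip": 0}, {"dx": 0, "dy": 0, "dz": 0, "wx": 0, "wy": 0, "wz": 0, "grip": 0}]'

```text
t: 11.85
eef_pos: [0.4035, 0.1369, 0.1149]
tool_rot: [-3.142, -0.001, 0.336]
force: [-0.2, 0.1, 1.5]
width: 0.0371
grasp_force: 30.0
```

Call:
carry_out --targets '[{"dx": 0.36, "dy": 0.18, "dz": -0.23, "wx": 0, "wy": 0, "wz": 0, "grip": 0}, {"dx": 0.36, "dy": 0, "dz": -0.23, "wx": 0, "wy": 0, "wz": 0, "grip": 0}, {"dx": 0.49, "dy": 0, "dz": -0.22, "wx": 0, "wy": 0, "wz": 0, "grip": 0}, {"dx": 0.49, "dy": 0, "dz": -0.22, "wx": 0, "wy": 0, "wz": 0, "grip": 0}, {"dx": 0.52, "dy": 0, "dz": -0.15, "wx": 0, "wy": 0, "wz": 0, "grip": 0}, {"dx": 0, "dy": 0, "dz": 0, "wx": 0, "wy": 0, "wz": 0, "grip": 0}]'

```text
t: 12.45
eef_pos: [0.4584, 0.1514, 0.1416]
tool_rot: [-3.141, -0.0, 0.336]
force: [-4.3, 0.7, 5.1]
width: 0.0368
grasp_force: 30.0
```

Call:
carry_out --targets '[{"dx": 0.54, "dy": 0, "dz": -0.13, "wx": 0, "wy": 0, "wz": 0, "grip": 0}, {"dx": 0.54, "dy": 0, "dz": -0.08, "wx": 0, "wy": 0, "wz": 0, "grip": 0}, {"dx": 0.5, "dy": 0, "dz": -0.04, "wx": 0, "wy": 0, "wz": 0, "grip": 0}, {"dx": 0.5, "dy": 0, "dz": 0, "wx": 0, "wy": 0, "wz": 0, "grip": 0}, {"dx": 0.5, "dy": 0, "dz": 0.03, "wx": 0, "wy": 0, "wz": 0, "grip": 0}, {"dx": 0.5, "dy": 0, "dz": 0.07, "wx": 0, "wy": 0, "wz": 0, "grip": 0}, {"dx": 0, "dy": 0, "dz": 0, "wx": 0, "wy": 0, "wz": 0, "grip": 0}]'

```text
t: 13.15
eef_pos: [0.5315, 0.1772, 0.1457]
tool_rot: [-3.141, -0.002, 0.336]
force: [-3.5, 1.0, 9.0]
width: 0.0359
grasp_force: 29.8
```

Call:
carry_out --targets '[{"dx": 0.5, "dy": 0, "dz": 0.11, "wx": 0, "wy": 0, "wz": 0, "grip": 0}, {"dx": 0.5, "dy": 0, "dz": 0.14, "wx": 0, "wy": 0, "wz": 0, "grip": 0}, {"dx": 0.46, "dy": 0, "dz": 0.17, "wx": 0, "wy": 0, "wz": 0, "grip": 0}, {"dx": 0, "dy": 0, "dz": 0, "wx": 0, "wy": 0, "wz": 0, "grip": 0}, {"dx": 0, "dy": -0.2, "dz": 0, "wx": 0, "wy": 0, "wz": 0, "grip": 0}, {"dx": 0, "dy": -0.2, "dz": 0, "wx": 0, "wy": 0, "wz": 0, "grip": 0}, {"dx": 0, "dy": -0.2, "dz": 0, "wx": 0, "wy": 0, "wz": 0, "grip": 0}, {"dx": 0, "dy": 0, "dz": 0, "wx": 0, "wy": 0, "wz": 0, "grip": 0}]'

```text
t: 13.95
eef_pos: [0.5656, 0.1997, 0.1366]
tool_rot: [3.137, -0.01, 0.333]
force: [9.5, -5.1, 5.7]
width: 0.0239
grasp_force: 24.2
```

The width is dropping and the ball is slipping out of the grip. Checking where the ball is.

```bash
cat > ball.py <<'E'
from h import *
def loc():
    o=get_obs();print("t",o["t"],"tcp",np.round(o["eef_pos"],4),"w",round(o["width"],4),"F",np.round(o["force"],1))
    ux=np.array([.944,.33,0]);uy=np.array([-.33,.944,0]);piv=np.array([.5025,.1665,.027])
    d=o["eef_pos"]-piv;print("tcp in console",np.round([d@ux,d@uy],4))
    for c in("side","top"):
        f=grab_frame(c);cv2.imwrite("pics/last_%s.png"%c,f[:,:,::-1])
        for r in pinpoint(c,"lever_ball")[:2]:
            q=np.array(r["position"])-piv;print(c,round(r["conf"],2),"ball in console",np.round([q@ux,q@uy,q[2]],4))
    return o
if __name__=="__main__":loc()
E
python3 ball.py
```

```text
t 13.95 tcp [0.5656 0.1997 0.1366] w 0.0239 F [ 9.5 -5.1  5.7]
tcp in console [0.0705 0.0105]
side 0.62 ball in console [0.0421 0.0098 0.1721]
top 0.4 ball in console [0.0453 0.0089 0.1789]
```

The ball slipped about 26 mm back towards idle between the pads, to x≈44 mm and still in the slot. Its spin against the pads while loaded made it creep. I'll release it, see where it comes to rest, then regrip and tilt the tool along with the lever so the ball doesn't spin.

Call:
carry_out --targets '[{"dx": 0, "dy": 0.2, "dz": 0, "wx": 0, "wy": 0, "wz": 0, "grip": 0.7}, {"dx": 0, "dy": 0, "dz": 0, "wx": 0, "wy": 0, "wz": 0, "grip": 0.7}, {"dx": 0, "dy": 0, "dz": 0, "wx": 0, "wy": 0, "wz": 0, "grip": 0.7}, {"dx": 0, "dy": 0, "dz": 0, "wx": 0, "wy": 0, "wz": 0, "grip": 0.7}, {"dx": 0, "dy": 0, "dz": 0, "wx": 0, "wy": 0, "wz": 0, "grip": 0.7}, {"dx": 0, "dy": 0, "dz": 0, "wx": 0, "wy": 0, "wz": 0, "grip": 0.7}]'

```text
t: 14.75
eef_pos: [0.5608, 0.1977, 0.1341]
tool_rot: [-3.142, 0.0, 0.336]
force: [-0.2, 1.2, 0.2]
width: 0.0484
grasp_force: 0.0
```

```bash
python3 ball.py
```

```text
t 14.75 tcp [0.5608 0.1977 0.1341] w 0.0484 F [-0.2  1.2  0.2]
tcp in console [0.0653 0.0103]
side 0.69 ball in console [-0.0469  0.0159  0.1732]
side 0.21 ball in console [ 0.1135  0.1899 -0.0252]
top 0.64 ball in console [-0.0036  0.0004  0.0011]
```

```bash
cat > ball2.py <<'E'
from h import *
ux=np.array([.944,.33,0]);uy=np.array([-.33,.944,0]);piv=np.array([.5025,.1665,.027])
o=get_obs();d=o["eef_pos"]-piv
print("t",o["t"],"tcp",np.round(o["eef_pos"],4),"console",np.round([d@ux,d@uy],4),"w",round(o["width"],4),"F",np.round(o["force"],1))
for c in("side","top"):
    f=grab_frame(c);h=cv2.cvtColor(f,cv2.COLOR_RGB2HSV)
    m=(((h[...,0]<7)|(h[...,0]>173))&(h[...,1]>170)&(h[...,2]>60)).astype(np.uint8)
    k=np.zeros_like(m);a=np.array([proj(c,piv+x*ux+y*uy+[0,0,.15]) for x in(-.12,.12) for y in(-.03,.08)]).astype(int)
    k[a[:,1].min()-18:a[:,1].max()+14,a[:,0].min()-8:a[:,0].max()+8]=1
    n,l,s,ct=cv2.connectedComponentsWithStats(m*k)
    for i in np.argsort(-s[1:,4])[:2]+1:
        p,v=ray(c,s[i,:2]+(s[i,2:4]-1)/2);w=p-piv;b=w@v;q=b*b-(w@w-.18**2)
        if s[i,4]<6:continue
        x=p+v*(-b-np.sqrt(max(q,0)))-piv;x=np.array([x@ux,x@uy,x[2]])
        print(c,"area",s[i,4],s[i,2:4],"miss" if q<0 else "","ball",np.round(x,4),"s %.3f t %.3f"%(np.arctan2(x[0],x[2]),np.arcsin(x[1]/.18)))
E
python3 ball2.py
```

```text
t 14.95 tcp [0.561  0.1976 0.1341] console [0.0655 0.01  ] w 0.061 F [-0.4 -0.2  0.2]
side area 197 [16 17]  ball [-0.0425  0.0192  0.1739] s -0.240 t 0.107
```

The lever has come to rest around notch 1 (s≈-.24). I'll switch to gripping along console x, so the spring load is taken by the pads head-on. First raise, then yaw +90°.

Call:
carry_out --targets '[{"dx": 0, "dy": 0, "dz": -1, "wx": 0, "wy": 0, "wz": 0, "grip": 1}, {"dx": 0, "dy": 0, "dz": -1, "wx": 0, "wy": 0, "wz": 0, "grip": 1}, {"dx": 0, "dy": 0, "dz": -1, "wx": 0, "wy": 0, "wz": -0.9, "grip": 1}, {"dx": 0, "dy": 0, "dz": 0, "wx": 0, "wy": 0, "wz": -0.97, "grip": 1}, {"dx": 0, "dy": 0, "dz": 0, "wx": 0, "wy": 0, "wz": -0.96, "grip": 1}, {"dx": 0, "dy": 0, "dz": 0, "wx": 0, "wy": 0, "wz": -0.96, "grip": 1}, {"dx": 0, "dy": 0, "dz": 0, "wx": 0, "wy": 0, "wz": -0.96, "grip": 1}, {"dx": 0, "dy": 0, "dz": 0, "wx": 0, "wy": 0, "wz": -0.96, "grip": 1}]'

```text
t: 15.85
eef_pos: [0.561, 0.1975, 0.2092]
tool_rot: [3.141, -0.0, 1.198]
force: [-1.1, 0.6, -0.4]
width: 0.0878
grasp_force: 0.0
```

Call:
carry_out --targets '[{"dx": 0, "dy": 0, "dz": 0, "wx": 0, "wy": 0, "wz": -0.96, "grip": 1}, {"dx": 0, "dy": 0, "dz": 0, "wx": 0, "wy": 0, "wz": -0.95, "grip": 1}, {"dx": 0, "dy": 0, "dz": 0, "wx": 0, "wy": 0, "wz": -0.95, "grip": 1}, {"dx": 0, "dy": 0, "dz": 0, "wx": 0, "wy": 0, "wz": -0.95, "grip": 1}, {"dx": 0, "dy": 0, "dz": 0, "wx": 0, "wy": 0, "wz": -0.95, "grip": 1}, {"dx": 0, "dy": 0, "dz": 0, "wx": 0, "wy": 0, "wz": 0, "grip": 1}]'

```text
t: 16.45
eef_pos: [0.561, 0.1973, 0.209]
tool_rot: [-3.141, -0.0, 1.907]
force: [0.6, 0.1, 0.1]
width: 0.0878
grasp_force: 0.0
```

```bash
python3 ball2.py; python3 -c "
from bench import *
print(get_obs()['tool_rot'],get_obs()['joints'])"
```

```text
t 16.45 tcp [0.561  0.1973 0.209 ] console [0.0654 0.0098] w 0.0878 F [0.6 0.1 0.1]
side area 196 [16 17]  ball [-0.0425  0.0192  0.1739] s -0.240 t 0.107
[-3.14148724e+00 -1.70165871e-04  1.90229878e+00] [ 0.20771084  0.45872559 -0.87297114  1.68528171  0.376265    1.1755168
 -0.43061819]
```

Call:
carry_out --targets '[{"dx": 0.38, "dy": -0.86, "dz": 0, "wx": 0, "wy": 0, "wz": 0, "grip": 1}, {"dx": 0, "dy": -0.86, "dz": 0, "wx": 0, "wy": 0, "wz": 0, "grip": 1}, {"dx": 0, "dy": -0.86, "dz": 0, "wx": 0, "wy": 0, "wz": 0, "grip": 1}, {"dx": 0, "dy": -0.86, "dz": 0, "wx": 0, "wy": 0, "wz": 0, "grip": 1}, {"dx": 0, "dy": -0.86, "dz": 0, "wx": 0, "wy": 0, "wz": 0, "grip": 1}, {"dx": 0, "dy": 0, "dz": 0, "wx": 0, "wy": 0, "wz": 0, "grip": 1}, {"dx": 0, "dy": 0, "dz": 0, "wx": 0, "wy": 0, "wz": 0, "grip": 1}]'

```text
t: 17.25
eef_pos: [0.457, 0.171, 0.2096]
tool_rot: [3.14, 0.001, 1.904]
force: [-0.2, 0.4, 0.8]
width: 0.0877
grasp_force: 0.0
```

```bash
python3 ball2.py
python3 - <<'E'
from h import *
f=grab_frame("side");g=grab_frame("top")
cv2.imwrite("pics/xg.png",np.hstack([cv2.resize(f[200:320,260:380],(400,400),interpolation=2),cv2.resize(g[160:280,180:300],(400,400),interpolation=2)])[:,:,::-1])
E
```

```text
t 17.25 tcp [0.457  0.171  0.2096] console [-0.0415  0.0193] w 0.0877 F [-0.2  0.4  0.8]
side area 156 [16 16]  ball [-0.0423  0.0205  0.1737] s -0.239 t 0.114
side area 7 [2 4]  ball [-0.0924  0.0885  0.1266] s -0.630 t 0.514
top area 13 [5 5]  ball [-0.0391  0.0149  0.1751] s -0.220 t 0.083
top area 9 [4 3]  ball [-0.1083  0.0144  0.143 ] s -0.648 t 0.080
```

View pics/xg.png

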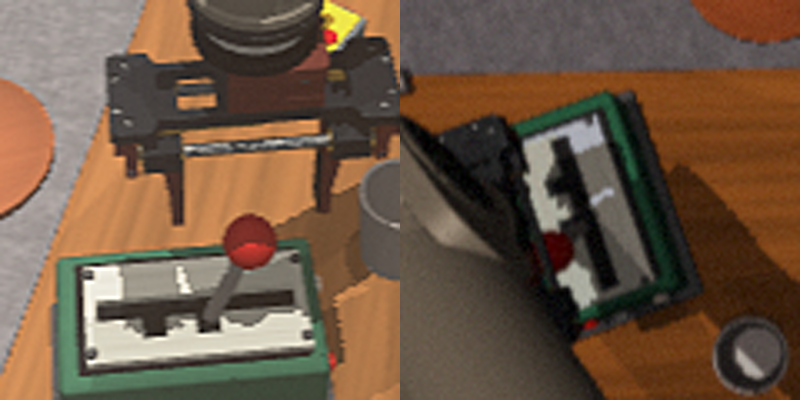

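The picture shows the fingers straddling the ball along console x, the ball at crop (250,242), and the lever shaft half in notch 1. I'll check the fingertip height from the tips at crop (178,222) and (325,212).

Run:
```python
from h import *
p=np.array([.457,.171,0]);ux=np.array([.944,.33,0])
for z in(.2096,.23,.24,.25,.26):
    q=[((proj("side",p+[0,0,z]+s*d*ux)-[260,200])*400/120).round() for s in(1,-1) for d in(.044,)]
    print(z,q)
```

```text
0.2096 [array([183., 238.]), array([311., 228.])]
0.23 [array([183., 220.]), array([312., 210.])]
0.24 [array([183., 211.]), array([313., 201.])]
0.25 [array([182., 202.]), array([314., 192.])]
0.26 [array([182., 193.]), array([314., 183.])]
```

Call:
carry_out --targets '[{"dx": 0, "dy": 0, "dz": 0.6, "wx": 0, "wy": 0, "wz": 0, "grip": 1}, {"dx": 0, "dy": 0, "dz": 0.6, "wx": 0, "wy": 0, "wz": 0, "grip": 1}, {"dx": 0, "dy": 0, "dz": 0.6, "wx": 0, "wy": 0, "wz": 0, "grip": 1}, {"dx": 0, "dy": 0, "dz": 0.58, "wx": 0, "wy": 0, "wz": 0, "grip": 1}, {"dx": 0, "dy": 0, "dz": 0, "wx": 0, "wy": 0, "wz": 0, "grip": 0}, {"dx": 0, "dy": 0, "dz": 0, "wx": 0, "wy": 0, "wz": 0, "grip": 0}, {"dx": 0, "dy": 0, "dz": 0, "wx": 0, "wy": 0, "wz": 0, "grip": 0}, {"dx": 0, "dy": 0, "dz": 0, "wx": 0, "wy": 0, "wz": 0, "grip": 0}]'

```text
t: 18.25
eef_pos: [0.4569, 0.1714, 0.1503]
tool_rot: [3.14, 0.0, 1.906]
force: [-0.0, -0.7, -1.3]
width: 0.0594
grasp_force: 0.0
```

Call:
carry_out --targets '[{"dx": 0, "dy": 0, "dz": 0, "wx": 0, "wy": 0, "wz": 0, "grip": 0}, {"dx": 0, "dy": 0, "dz": 0, "wx": 0, "wy": 0, "wz": 0, "grip": 0}, {"dx": 0, "dy": 0, "dz": 0, "wx": 0, "wy": 0, "wz": 0, "grip": 0}, {"dx": 0, "dy": 0, "dz": 0, "wx": 0, "wy": 0, "wz": 0, "grip": 0}, {"dx": 0, "dy": 0, "dz": 0, "wx": 0, "wy": 0, "wz": 0, "grip": 0}]'

```text
t: 18.75
eef_pos: [0.4564, 0.1717, 0.1499]
tool_rot: [3.141, -0.001, 1.907]
force: [-1.1, 1.9, 1.9]
width: 0.0371
grasp_force: 30.0
```

Call:
carry_out --targets '[{"dx": -0.3, "dy": 0, "dz": 0, "wx": 0, "wy": 0, "wz": 0, "grip": 0}, {"dx": -0.3, "dy": 0, "dz": -0.02, "wx": 0, "wy": 0, "wz": 0, "grip": 0}, {"dx": -0.23, "dy": 0, "dz": -0.02, "wx": 0, "wy": 0, "wz": 0, "grip": 0}, {"dx": 0, "dy": 0, "dz": 0, "wx": 0, "wy": 0, "wz": 0, "grip": 0}]'

```text
t: 19.15
eef_pos: [0.4629, 0.1506, 0.1506]
tool_rot: [-3.14, 0.0, 1.905]
force: [-4.1, 1.8, 4.5]
width: 0.0369
grasp_force: 30.0
```

Call:
carry_out --targets '[{"dx": 0.05, "dy": 0.5, "dz": -0.1, "wx": 0, "wy": 0, "wz": 0, "grip": 0}, {"dx": 0, "dy": 0.5, "dz": -0.07, "wx": 0, "wy": 0, "wz": 0, "grip": 0}, {"dx": 0, "dy": 0.5, "dz": -0.03, "wx": 0, "wy": 0, "wz": 0, "grip": 0}, {"dx": 0, "dy": 0.5, "dz": 0, "wx": 0, "wy": 0, "wz": 0, "grip": 0}, {"dx": 0, "dy": 0.5, "dz": 0.04, "wx": 0, "wy": 0, "wz": 0, "grip": 0}, {"dx": 0, "dy": 0.5, "dz": 0.08, "wx": 0, "wy": 0, "wz": 0, "grip": 0}, {"dx": 0, "dy": 0, "dz": 0, "wx": 0, "wy": 0, "wz": 0, "grip": 0}]'

```text
t: 19.85
eef_pos: [0.5328, 0.1772, 0.1515]
tool_rot: [-3.138, -0.0, 1.907]
force: [-3.4, 1.4, 0.0]
width: 0.0368
grasp_force: 30.0
```

```bash
python3 ball2.py
```

```text
t 19.85 tcp [0.5328 0.1772 0.1515] console [0.0321 0.0001] w 0.0368 F [-3.4  1.4  0. ]
side area 40 [11  6]  ball [0.0323 0.0177 0.1762] s 0.181 t 0.099
side area 37 [10  9]  ball [ 0.032  -0.0055  0.177 ] s 0.179 t -0.031
```

Call:
carry_out --targets '[{"dx": 0, "dy": 0.5, "dz": 0.12, "wx": 0, "wy": 0, "wz": 0, "grip": 0}, {"dx": 0, "dy": 0.5, "dz": 0.15, "wx": 0, "wy": 0, "wz": 0, "grip": 0}, {"dx": 0, "dy": 0.4, "dz": 0.14, "wx": 0, "wy": 0, "wz": 0, "grip": 0}, {"dx": 0, "dy": 0, "dz": 0, "wx": 0, "wy": 0, "wz": 0, "grip": 0}, {"dx": 0.25, "dy": 0, "dz": 0, "wx": 0, "wy": 0, "wz": 0, "grip": 0}, {"dx": 0.25, "dy": 0, "dz": 0, "wx": 0, "wy": 0, "wz": 0, "grip": 0}, {"dx": 0.1, "dy": 0, "dz": 0, "wx": 0, "wy": 0, "wz": 0, "grip": 0}, {"dx": 0, "dy": 0, "dz": 0, "wx": 0, "wy": 0, "wz": 0, "grip": 0}]'

```text
t: 20.75
eef_pos: [0.5595, 0.2028, 0.1415]
tool_rot: [-3.138, 0.001, 1.907]
force: [-5.5, -1.8, -4.6]
width: 0.0368
grasp_force: 30.0
```

At y=15 mm there is no sideways resistance, so the shaft is entering the notch. Continue in.

Call:
carry_out --targets '[{"dx": 0.25, "dy": 0, "dz": 0.03, "wx": 0, "wy": 0, "wz": 0, "grip": 0}, {"dx": 0.25, "dy": 0, "dz": 0.03, "wx": 0, "wy": 0, "wz": 0, "grip": 0}, {"dx": 0.25, "dy": 0, "dz": 0.05, "wx": 0, "wy": 0, "wz": 0, "grip": 0}, {"dx": 0.25, "dy": 0, "dz": 0.06, "wx": 0, "wy": 0, "wz": 0, "grip": 0}, {"dx": 0, "dy": 0, "dz": 0, "wx": 0, "wy": 0, "wz": 0, "grip": 0}]'

```text
t: 21.25
eef_pos: [0.5509, 0.226, 0.1372]
tool_rot: [-3.137, 0.002, 1.907]
force: [-7.4, -3.0, -2.5]
width: 0.0368
grasp_force: 30.0
```

Call:
carry_out --targets '[{"dx": 0.2, "dy": -0.05, "dz": 0.05, "wx": 0, "wy": 0, "wz": 0, "grip": 0}, {"dx": 0.2, "dy": 0, "dz": 0.05, "wx": 0, "wy": 0, "wz": 0, "grip": 0}, {"dx": 0.1, "dy": 0, "dz": 0, "wx": 0, "wy": 0, "wz": 0, "grip": 0}, {"dx": 0, "dy": 0, "dz": 0, "wx": 0, "wy": 0, "wz": 0, "grip": 0}]'

```text
t: 21.65
eef_pos: [0.5501, 0.2296, 0.136]
tool_rot: [-3.139, 0.012, 1.9]
force: [-2.6, -19.5, 9.2]
width: 0.0364
grasp_force: 30.0
```

```bash
python3 ball2.py
```

```text
t 21.65 tcp [0.5501 0.2296 0.136 ] console [0.0658 0.0439] w 0.0364 F [ -2.6 -19.5   9.2]
side area 74 [14 13]  ball [0.0651 0.0442 0.1619] s 0.382 t 0.248
side area 28 [11  7]  ball [0.0649 0.0595 0.157 ] s 0.392 t 0.337
```

The lever has reached the notch bottom: y≈44 mm, a firm stop at 19 N. Relax the pressure and release.

Call:
carry_out --targets '[{"dx": -0.2, "dy": -0.05, "dz": 0, "wx": 0, "wy": 0, "wz": 0, "grip": 0}, {"dx": 0, "dy": 0, "dz": 0, "wx": 0, "wy": 0, "wz": 0, "grip": 0}, {"dx": 0, "dy": 0, "dz": 0, "wx": 0, "wy": 0, "wz": 0, "grip": 0.6}, {"dx": 0, "dy": 0, "dz": 0, "wx": 0, "wy": 0, "wz": 0, "grip": 1}, {"dx": 0, "dy": 0, "dz": 0, "wx": 0, "wy": 0, "wz": 0, "grip": 1}, {"dx": 0, "dy": 0, "dz": 0, "wx": 0, "wy": 0, "wz": 0, "grip": 1}, {"dx": 0, "dy": 0, "dz": 0, "wx": 0, "wy": 0, "wz": 0, "grip": 1}, {"dx": 0, "dy": 0, "dz": 0, "wx": 0, "wy": 0, "wz": 0, "grip": 1}]'

```text
t: 22.55
eef_pos: [0.5489, 0.2334, 0.1357]
tool_rot: [3.141, -0.0, 1.907]
force: [0.6, -0.4, -0.2]
width: 0.0815
grasp_force: 0.0
```

```bash
python3 ball2.py
```

```text
t 22.55 tcp [0.5489 0.2334 0.1357] console [0.0658 0.0478] w 0.0815 F [ 0.6 -0.4 -0.2]
side area 103 [14 15]  ball [0.0562 0.049  0.1638] s 0.330 t 0.276
```

The lever rests free in notch 2 (s≈.33, t≈.276). Raise clear and go to the switch.

Call:
carry_out --targets '[{"dx": 0, "dy": -0.2, "dz": -0.3, "wx": 0, "wy": 0, "wz": 0, "grip": 1}, {"dx": 0, "dy": 0, "dz": -0.7, "wx": 0, "wy": 0, "wz": 0, "grip": 1}, {"dx": 0, "dy": 0, "dz": -1, "wx": 0, "wy": 0, "wz": 0, "grip": 1}, {"dx": 0, "dy": 0, "dz": -1, "wx": 0, "wy": 0, "wz": 0, "grip": 1}, {"dx": 0, "dy": 0, "dz": -1, "wx": 0, "wy": 0, "wz": 0, "grip": 1}, {"dx": 0, "dy": 0, "dz": -1, "wx": 0, "wy": 0, "wz": 0, "grip": 1}, {"dx": 0, "dy": 0, "dz": 0, "wx": 0, "wy": 0, "wz": 0, "grip": 1}]'

```text
t: 23.35
eef_pos: [0.5455, 0.2331, 0.2659]
tool_rot: [3.134, -0.001, 1.907]
force: [0.5, 0.6, 0.4]
width: 0.0875
grasp_force: 0.0
```

Call:
carry_out --targets '[{"dx": -0.97, "dy": -0.75, "dz": 0, "wx": 0, "wy": 0, "wz": 0, "grip": 0}, {"dx": -0.97, "dy": -0.75, "dz": 0, "wx": 0, "wy": 0, "wz": 0, "grip": 0}, {"dx": -0.97, "dy": -0.75, "dz": 0, "wx": 0, "wy": 0, "wz": 0, "grip": 0}, {"dx": -0.97, "dy": -0.75, "dz": 0, "wx": 0, "wy": 0, "wz": 0, "grip": 0}, {"dx": -0.97, "dy": -0.75, "dz": 0, "wx": 0, "wy": 0, "wz": 0, "grip": 0}, {"dx": -0.97, "dy": -0.75, "dz": 0, "wx": 0, "wy": 0, "wz": 0, "grip": 0}, {"dx": -0.97, "dy": -0.75, "dz": 0, "wx": 0, "wy": 0, "wz": 0, "grip": 0}, {"dx": -0.97, "dy": -0.75, "dz": 0, "wx": 0, "wy": 0, "wz": 0, "grip": 0}]'

```text
t: 24.15
eef_pos: [0.4653, -0.0023, 0.2609]
tool_rot: [3.142, 0.0, 1.907]
force: [0.8, -1.0, -0.5]
width: 0.0276
grasp_force: 0.0
```

Call:
carry_out --targets '[{"dx": -0.97, "dy": -0.75, "dz": 0, "wx": 0, "wy": 0, "wz": 0, "grip": 0}, {"dx": -0.97, "dy": -0.75, "dz": 0, "wx": 0, "wy": 0, "wz": 0, "grip": 0}, {"dx": -0.97, "dy": -0.75, "dz": 0, "wx": 0, "wy": 0, "wz": 0, "grip": 0}, {"dx": -0.97, "dy": -0.75, "dz": 0, "wx": 0, "wy": 0, "wz": 0, "grip": 0}, {"dx": -0.97, "dy": -0.75, "dz": 0, "wx": 0, "wy": 0, "wz": 0, "grip": 0}, {"dx": 0, "dy": 0, "dz": 0, "wx": 0, "wy": 0, "wz": 0.9, "grip": 0}, {"dx": 0, "dy": 0, "dz": 0, "wx": 0, "wy": 0, "wz": 0.9, "grip": 0}, {"dx": 0, "dy": 0, "dz": 0, "wx": 0, "wy": 0, "wz": 0.9, "grip": 0}]'

```text
t: 24.95
eef_pos: [0.4172, -0.1466, 0.2608]
tool_rot: [3.142, 0.0, 1.495]
force: [0.4, -0.1, -0.5]
width: 0.0006
grasp_force: 0.0
```

Call:
carry_out --targets '[{"dx": 0, "dy": 0, "dz": 0, "wx": 0, "wy": 0, "wz": 0.9, "grip": 0}, {"dx": 0, "dy": 0, "dz": 0, "wx": 0, "wy": 0, "wz": 0.9, "grip": 0}, {"dx": 0, "dy": 0, "dz": 0, "wx": 0, "wy": 0, "wz": 0.36, "grip": 0}, {"dx": 0, "dy": 0, "dz": 0, "wx": 0, "wy": 0, "wz": 0, "grip": 0}]'

```text
t: 25.35
eef_pos: [0.4174, -0.1464, 0.2608]
tool_rot: [3.141, 0.0, 1.177]
force: [-0.2, 1.4, 0.1]
width: 0.0005
grasp_force: 0.0
```

```bash
python3 ball2.py
python3 - <<'E'
from h import *
o=get_obs();print(o["tool_rot"])
b=np.array([.924,-.382,0]);n=np.array([.382,.924,0])
r={c:red(grab_frame(c),c,[.461,-.1665,.1315],12) for c in("side","top")};print(r)
t=tri(r["side"][0],r["top"][0]);print(t);d=o["eef_pos"]-t[0];print("tcp from tip along box x,y,z",d@b,d@n,d[2])
E
```

```text
t 25.35 tcp [ 0.4174 -0.1464  0.2608] console [-0.1836 -0.2672] w 0.0005 F [-0.2  1.4  0.1]
side area 192 [16 17]  ball [0.056  0.0468 0.1645] s 0.328 t 0.263
top area 124 [13 12]  ball [0.0583 0.0482 0.1633] s 0.343 t 0.271
top area 8 [4 3]  ball [-0.1083  0.0144  0.143 ] s -0.648 t 0.080
[3.14149146e+00 1.69128804e-04 1.17925318e+00]Traceback (most recent call last):
  File "<stdin>", line 4, in <module>
  File "h.py", line 23, in red
    i=1+np.argmax(s[1:,4]);return ct[i],s[i]
        ~~~~~~~~~^^^^^^^^^
    return _wrapfunc(a, 'argmax', axis=axis, out=out, **kwds)
    return bound(*args, **kwds)
ValueError: attempt to get argmax of an empty sequence
```

Call:
carry_out --targets '[{"dx": 0, "dy": 0, "dz": 1, "wx": 0, "wy": 0, "wz": 0, "grip": 0}, {"dx": 0, "dy": 0, "dz": 1, "wx": 0, "wy": 0, "wz": 0, "grip": 0}, {"dx": 0, "dy": 0, "dz": 1, "wx": 0, "wy": 0, "wz": 0, "grip": 0}, {"dx": 0, "dy": 0, "dz": 1, "wx": 0, "wy": 0, "wz": 0, "grip": 0}, {"dx": 0, "dy": 0, "dz": 1, "wx": 0, "wy": 0, "wz": 0, "grip": 0}, {"dx": 0, "dy": 0, "dz": 1, "wx": 0, "wy": 0, "wz": 0, "grip": 0}, {"dx": 0, "dy": 0, "dz": 1, "wx": 0, "wy": 0, "wz": 0, "grip": 0}, {"dx": 0, "dy": 0, "dz": 0, "wx": 0, "wy": 0, "wz": 0, "grip": 0}]'

```text
t: 26.35
eef_pos: [0.4152, -0.1459, 0.0833]
tool_rot: [-3.136, -0.0, 1.178]
force: [-0.0, -0.3, 0.1]
width: 0.0007
grasp_force: 0.0
```

Call:
carry_out --targets '[{"dx": 0, "dy": 0.4, "dz": 0, "wx": 0, "wy": 0, "wz": 0, "grip": 0}, {"dx": 0, "dy": 0.4, "dz": 0, "wx": 0, "wy": 0, "wz": 0, "grip": 0}, {"dx": 0, "dy": 0.4, "dz": 0, "wx": 0, "wy": 0, "wz": 0, "grip": 0}, {"dx": 0, "dy": 0.4, "dz": 0, "wx": 0, "wy": 0, "wz": 0, "grip": 0}, {"dx": 0, "dy": 0, "dz": 0, "wx": 0, "wy": 0, "wz": 0, "grip": 0}]'

```text
t: 26.85
eef_pos: [0.4565, -0.1627, 0.0862]
tool_rot: [3.14, -0.001, 1.177]
force: [0.6, -0.4, -0.8]
width: 0.0009
grasp_force: 0.1
```

Call:
carry_out --targets '[{"dx": 0, "dy": 0.4, "dz": 0, "wx": 0, "wy": 0, "wz": 0, "grip": 0}, {"dx": 0, "dy": 0.4, "dz": 0, "wx": 0, "wy": 0, "wz": 0, "grip": 0}, {"dx": 0, "dy": 0.4, "dz": 0, "wx": 0, "wy": 0, "wz": 0, "grip": 0}, {"dx": 0, "dy": 0.4, "dz": 0, "wx": 0, "wy": 0, "wz": 0, "grip": 0}, {"dx": 0, "dy": 0.3, "dz": 0, "wx": 0, "wy": 0, "wz": 0, "grip": 0}, {"dx": 0, "dy": 0.2, "dz": 0, "wx": 0, "wy": 0, "wz": 0, "grip": 0}, {"dx": 0, "dy": 0, "dz": 0, "wx": 0, "wy": 0, "wz": 0, "grip": 0}]'

```text
t: 27.55
eef_pos: [0.5038, -0.1823, 0.0856]
tool_rot: [3.141, -0.0, 1.177]
force: [-0.5, -0.3, -0.3]
width: 0.0004
grasp_force: 0.0
```

```bash
cat > sw.py <<'E'
from h import *
for c in("side","top"):
    f=grab_frame(c)
    for e in((.461,-.1665,.1315),(.5368,-.198,.1315),(.4989,-.1822,.14)):
        try:x=red(f,c,e,7);print(c,e,proj(c,e).round(1),x[0].round(1),x[1][4])
        except ValueError:print(c,e,"none")
    for r in pinpoint(c,"switch_tip")[:5]:print(c,round(r["conf"],2),np.round(r["position"],3))
E
python3 sw.py
```

```text
side (0.461, -0.1665, 0.1315) none
side (0.5368, -0.198, 0.1315) [334.7 182.6] [336.6 184.7] 18
side (0.4989, -0.1822, 0.14) [345.9 186. ] [338.  182.5] 4
side 0.72 [ 0.546  0.382 -0.   ]
side 0.69 [ 0.501 -0.183 -0.005]
side 0.62 [ 0.295 -0.235  0.094]
side 0.62 [ 0.447 -0.601  0.13 ]
side 0.54 [ 0.343 -0.4    0.089]
top (0.461, -0.1665, 0.1315) none
top (0.5368, -0.198, 0.1315) none
top (0.4989, -0.1822, 0.14) none
top 0.61 [ 0.345 -0.398  0.089]
top 0.45 [ 0.443 -0.598  0.13 ]
```

Red now shows at the "on" position. Retreat the way I came, raise and check.

Call:
carry_out --targets '[{"dx": 0, "dy": -0.8, "dz": 0, "wx": 0, "wy": 0, "wz": 0, "grip": 0}, {"dx": 0, "dy": -0.8, "dz": 0, "wx": 0, "wy": 0, "wz": 0, "grip": 0}, {"dx": 0, "dy": -0.8, "dz": 0, "wx": 0, "wy": 0, "wz": 0, "grip": 0}, {"dx": 0, "dy": -0.8, "dz": -1, "wx": 0, "wy": 0, "wz": 0, "grip": 0}, {"dx": 0, "dy": 0, "dz": -1, "wx": 0, "wy": 0, "wz": 0, "grip": 0}, {"dx": 0, "dy": 0, "dz": -1, "wx": 0, "wy": 0, "wz": 0, "grip": 0}, {"dx": 0, "dy": 0, "dz": -1, "wx": 0, "wy": 0, "wz": 0, "grip": 0}, {"dx": 0, "dy": 0, "dz": -1, "wx": 0, "wy": 0, "wz": 0, "grip": 0}]'

```text
t: 28.55
eef_pos: [0.4286, -0.1513, 0.2118]
tool_rot: [3.141, 0.001, 1.177]
force: [0.8, -0.8, 0.4]
width: 0.0005
grasp_force: 0.0
```

Call:
carry_out --targets '[{"dx": 0, "dy": 0, "dz": -1, "wx": 0, "wy": 0, "wz": 0, "grip": 0}, {"dx": 0, "dy": 0, "dz": -1, "wx": 0, "wy": 0, "wz": 0, "grip": 0}, {"dx": 0.8, "dy": 0, "dz": 0, "wx": 0, "wy": 0, "wz": 0, "grip": 0}, {"dx": 0.8, "dy": 0, "dz": 0, "wx": 0, "wy": 0, "wz": 0, "grip": 0}, {"dx": 0.8, "dy": 0, "dz": 0, "wx": 0, "wy": 0, "wz": 0, "grip": 0}, {"dx": 0.8, "dy": 0, "dz": 0, "wx": 0, "wy": 0, "wz": 0, "grip": 0}, {"dx": 0, "dy": 0, "dz": 0, "wx": 0, "wy": 0, "wz": 0, "grip": 0}, {"dx": 0, "dy": 0, "dz": 0, "wx": 0, "wy": 0, "wz": 0, "grip": 0}]'

```text
t: 29.35
eef_pos: [0.4593, -0.0778, 0.2605]
tool_rot: [-3.141, 0.001, 1.178]
force: [-1.0, -0.2, 0.4]
width: 0.0003
grasp_force: 0.0
```

```bash
python3 sw.py; python3 ball2.py
python3 - <<'E'
from h import *
f=grab_frame("side");g=grab_frame("top")
cv2.imwrite("pics/end.png",np.hstack([cv2.resize(f[150:350,250:450],(400,400),interpolation=2),cv2.resize(g[140:290,200:350],(400,400),interpolation=2)])[:,:,::-1])
E
```

```text
side (0.461, -0.1665, 0.1315) none
side (0.5368, -0.198, 0.1315) [334.7 182.6] [334.6 182.7] 55
side (0.4989, -0.1822, 0.14) [345.9 186. ] [338.4 180.7] 7
side 0.82 [ 0.541 -0.197  0.132]
side 0.61 [ 0.446 -0.601  0.13 ]
side 0.53 [ 0.342 -0.396  0.092]
side 0.51 [ 0.295 -0.235  0.096]
top (0.461, -0.1665, 0.1315) [342.5 232.4] [341.4 235. ] 8
top (0.5368, -0.198, 0.1315) [352.  207.3] [351.5 206.8] 57
top (0.4989, -0.1822, 0.14) none
top 0.74 [ 0.538 -0.199  0.133]
top 0.57 [ 0.344 -0.397  0.092]
top 0.5 [ 0.295 -0.233  0.094]
top 0.48 [ 0.445 -0.602  0.13 ]
t 29.55 tcp [ 0.4594 -0.0786  0.2605] console [-0.1216 -0.2172] w 0.0003 F [-0.1  0.9 -1. ]
side area 187 [16 17]  ball [0.056  0.0468 0.1645] s 0.328 t 0.263
top area 125 [13 12]  ball [0.0583 0.0482 0.1633] s 0.343 t 0.271
top area 9 [4 3]  ball [-0.1083  0.0144  0.143 ] s -0.648 t 0.080
```

View pics/end.png

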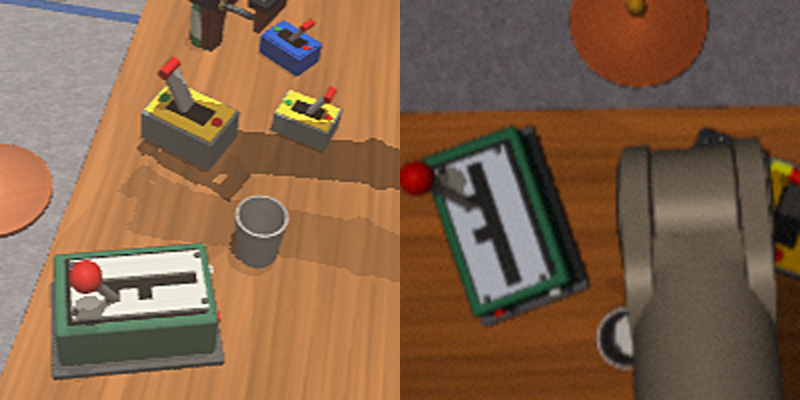

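The lever is in the second notch, with the ball at left-crop (85,277). The large yellow switch's paddle is over on the green side at (170,70), the cup and lid look undisturbed, and the robot is clear. Handing in.

```bash
python3 -c "
from bench import *
print(sign_off())"
```

```text
the job is handed in; nothing more can be done
None
```

I handed the job in at about 29.6 s: the last pictures show the lever resting in the second notch (speed ≈ 0.33, side ≈ 0.27 rad), the large yellow main switch on at its green dot and the robot clear of everything; sign-off returned no verdict, and on the first try the lever slipped back to the first notch before I regripped it.

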